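# Close the tailstock of a hand coil winder on its bobbin

## Task

Close the hand winder on its bobbin: press down the round black release button on top of the tailstock and keep it down while you push the tailstock along the bed, until its foot is fully home against the end stop below the bobbin. Only then let the button come up, so that the tailstock is locked there. Use the fingertips only to press and push, without gripping or forcing anything, and leave the coils, tape and tweezers lying about where they are.

Things in the scene. Friction and masses are not known exactly. Their poses are not given: they have to be found in the camera images.
- bed: The hand winder's bed, fixed to the bench: an aluminium channel 300 mm long (y), 50 mm wide (x), 30 mm high. Origin at the middle of its underside. Its y axis points from the tailstock (grey block with a round black button on top and a steel cone, on the robot's right) to the headstock (grey block with an empty black bobbin and a hand wheel). It lies across the robot's view within 0.35 rad.
- button_top (a point): Centre of the top of the release button, 108 mm above the bench: a round black push button, 32 mm across, standing 12 mm proud of the tailstock's top, which is 42 mm wide (x) and 52 mm long (y). Axes as the bed's; the point goes down with the button. Ahead of it stands the push lug; the other three sides are open.
- push_lug (a point): Middle of the top edge of the push lug's back face. The push lug is an upright grey plate, 40 mm wide (x) and 7 mm thick, fixed on the tailstock's top between the button and the headstock; it stands 21 mm higher than the button's top and its back face is 23 mm ahead (y) of the button's centre. A fingertip that holds the button down pushes the tailstock along by leaning on this face.
- release_button (a joint): How far the button is down, m: 0 up, 0.007 fully down. A spring pushes it up, 4 N at the start of the stroke to 8 N at the bottom. Up, its cross bar under the bed's top latches the tailstock in its two places, parked (as found) and home; at least 4 mm down frees it, and it then slides with 1 to 2 N. Let go at home, it springs up and latches; let go 2 to 14 mm short, it stays half down.
- tailstock (a joint): How far the tailstock has moved from its parked place towards the headstock, m, along the bed's y axis. It starts latched at 0 and meets the stop screw at 0.064 to 0.116, according to where the headstock is clamped.
- tailstock_face (a point): Middle of the front face of the tailstock's foot (the foot is 56 mm wide and 14 mm high; the face looks at the headstock), 8 mm above the bed's top. Axes as the bed's. It lies 39 mm ahead (y) of the button's centre.
- stop_tip (a point): End of the stop screw: a steel screw with a 15 mm round head that stands out of the headstock's foot below the bobbin, pointing at the tailstock, 8 mm above the bed's top. Axes as the bed's. The tailstock is home when tailstock_face reaches y = 0 of this point (negative before). The bobbin and headstock are fixed, begin 12 mm beyond it, and are no higher than 105 mm.
- copper_coil: Loose bobbin wound with copper wire, 44 mm across, 24 mm high, standing behind the bed. To be left alone. Origin at the middle of its underside.
- taped_coil: Loose bobbin with blue tape, 44 mm across, 24 mm high, standing behind the bed. To be left alone. Origin at the middle of its underside.
- tweezers: Loose steel tweezers, 127 x 13 x 9 mm, lying in front of the bed. To be left alone. Origin at the middle of the underside.
- tape_roll: Loose roll of blue coil tape, 72 mm across, 19 mm high, lying flat at the bench's near edge, left of the bed. To be left alone. Origin at the middle of its underside.

How it is judged:
By the outcome, as a careful person would: the job done as asked, in the order asked, and still so for the second after the job is handed in, with the robot touching nothing.
It also fails if it takes over 38 s, if anything falls off the work surface, if the arm or the gripper's body presses on something with over 40 N, if the wrist force passes 120 N, or if a joint passes its speed limit or range.

## Robot

A 6-joint arm with a two-finger parallel gripper is mounted at the origin on a cart in front of the work surface, level with it; the furniture and walls round the work are solid. World frame = base frame: x ahead of the robot, y to its left, z up, the work surface at z = 0. Lengths are in m, angles in rad, forces in N, time in s.
With the tool pointing down it reaches from about 0.35 to 0.85 m from the base axis. Payload 8.1 kg.
Tool frame: the origin (TCP) lies between the finger pads; the fingertips stand 14 mm ahead of it and the grasp point (between the pads) lies 5 mm behind it; z points along the fingers, y is the line along which they close (so a half turn about z gives the same grasp; the last joint's range is limited). The gripper opens to 85 mm and grips with 20 to 120 N. Pads are 22 mm wide; open, the fingers measure 114 mm over their backs; the gripper's body (76 mm by 85 mm) begins 54 mm behind the grasp point. The pads swing forward as they close: fully open they stand 13 mm farther back than shut.
Start: joints at [1.234, 0.13, 1.488, -0, 1.523, -0.085], TCP at [0.149, 0.581, 0.245] pointing down, gripper open.
Joint ranges: [-2.96, 2.96], [-0.89, 2.26], [0.02, 2.5], [-1.34, 4.48], [0, 2.73], [-2.66, 2.66]. Speed limits (rad/s): [2.39, 2.39, 2.79, 3.14, 3.14, 3.14].

## Interface

Orientations are given as a rotation vector (axis times angle).
In Python, from plant import env gives the robot as it stands. The module is installed in compiled form; this text tells all that it offers.
- The arm moves only by the tool send_rows, never from a script. Its argument "commands" is a list of rows, each an object with "slide": the shift along the tool's x, y, z in cm, a list of three; "yaw": the turn about the tool's z in units of 5 degrees (1.0 is 5 degrees); "grip": the closure, from 0 (fully open) to 1 (shut). In form: [{"slide": [tx, ty, tz], "yaw": yaw, "grip": grip}, ...]. A call has exactly 10 rows; each row is the pose to reach, as a shift and turn from the pose commanded when the call began, along the tool's axes at that moment; what a row does not reach only later rows make up. A row lasts 1/12 s, in which the tool goes at most 41.7 mm and 7.16 degrees, less where a joint would pass 70% of its speed; a pose out of reach is approached as far as the arm can. A call with a gripper value outside its range is refused whole. The fingers move at their own pace and stop on an object; "grip_force" is the grip in N (left out, the last holds). Time passes only in rows, so rows that repeat a pose let the fingers close, or fill a call up. It gives the time, the measured TCP pose, the force, the opening and the grip force at its end, in the units of the state.
- env.get_obs(): the state, without advancing time (a new reading comes with each control period).
- env.read_camera(name): name is "side" or "top"; returns a dict with "img" (384x512x3 uint8, red, green, blue), "fovy" (degrees; the focal length in pixels is half the picture's height over the tangent of half this angle, whatever the lens; pixels are square), "cx", "cy" (the principal point, pixels), "rvec" (rotation vector, rad) and "tvec" (3), from world to camera coordinates, as OpenCV has them. Camera axes: x right, y down, z forward; pixel columns grow to the right and rows downward; lengths in m; the calibration is good to about 2 mm. A picture is of the moment at which its call begins. There is no depth.
- env.finish_job(): hands the job in; it is judged then, once.
The state is a dict: "time_s": time; "joint_pos": joint angles; "joint_vel": joint speeds; "joint_torque": joint torques, N m; "eef_pos": TCP position; "ee_rot": TCP orientation; "ft_force": force on the tool from outside, world axes, zero at the start; "torque": the same for the moment, N m; "finger_gap": opening from 0.0 (shut) to 1.0 (fully open); "grasp_force": force on a finger pad.
Only numpy, scipy, OpenCV 4.12 (cv2) and the standard library are available. Lean on these libraries where they do the work, as an engineer would, in place of code of your own. Each camera call takes 0.05 s, during which the arm holds its last target. There are 200 camera calls.

## Working session

There is one attempt and no reset: what is moved stays moved. The work goes in short steps, Python scripts to look and compute and a tool call to move; the robot and the scene stay as the last step left them, time stands still between calls to the robot, and variables do not carry over. Pictures are saved under pics/ and viewed, at most 10 in all, crops included, and the job is handed in when it is done.

Besides the shell and the picture viewer there is one more tool, called after "Call:" as name([rows], argument=value, ...), one row to a line, values as JSON. send_rows: Moves the arm, as the interface text tells. Its arguments: {"type":"object","properties":{"commands":{"type":"array"},"grip_force":{"type":"number"}},"required":["commands"]}

```bash
mkdir -p pics; cat > h.py <<'E'
import numpy as np, cv2
from plant import env
def snap(n,f):
    c=env.read_camera(n); cv2.imwrite('pics/'+f,c['img'][:,:,::-1]); 
    np.savez('pics/'+n+'.npz',**{k:np.array(c[k]) for k in c}); return c
def cam(n):
    c=np.load('pics/'+n+'.npz'); f=192/np.tan(np.radians(float(c['fovy']))/2)
    K=np.array([[f,0,c['cx']],[0,f,c['cy']],[0,0,1.]]); return K,cv2.Rodrigues(c['rvec'])[0],c['tvec'].ravel(),c
def ray(n,uv,z):
    K,R,t,_=cam(n); d=R.T@np.linalg.inv(K)@[*uv,1]; o=-R.T@t; return o+d*(z-o[2])/d[2]
def proj(n,P):
    K,R,t,c=cam(n); return cv2.projectPoints(np.array(P,float).reshape(-1,3),c['rvec'],c['tvec'],K,None)[0].reshape(-1,2)
E
python3 - <<'E'
from h import *
for n in('side','top'):
    c=snap(n,n+'0.png'); print(n,c['fovy'],c['cx'],c['cy'],c['rvec'],c['tvec'])
o=env.get_obs();print(o['eef_pos'],o['ee_rot'],o['ft_force'],o['time_s'],cv2.Rodrigues(np.array(o['ee_rot']))[0])
E
```

```text
side 56.14864686012979 259.5346349591625 192.27984358951608 [ 1.98118291 -0.11115511  0.07489406] [-0.47189297  0.10425135  0.84551387]
top 56.96727782003689 259.42782544524187 191.82823029416517 [ 2.17485919 -2.12080046  0.17139369] [-0.02118758  0.49587972  0.9833756 ]
[0.14933214 0.58064827 0.24434364] [-3.94495383e-01 -3.11636238e+00  2.51428242e-03] [-0.57929257  0.58163926  0.21815595] 0.1 [[-9.68456179e-01  2.49183304e-01 -5.57432903e-04]
 [ 2.49183879e-01  9.68454962e-01 -1.54303517e-03]
 [ 1.55350059e-04 -1.63326524e-03 -9.99998654e-01]]
```

View pics/top0.png

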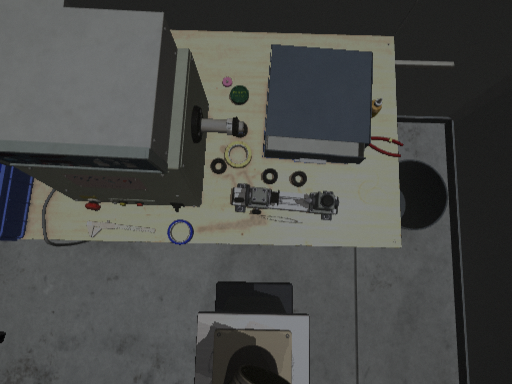

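View pics/side0.png

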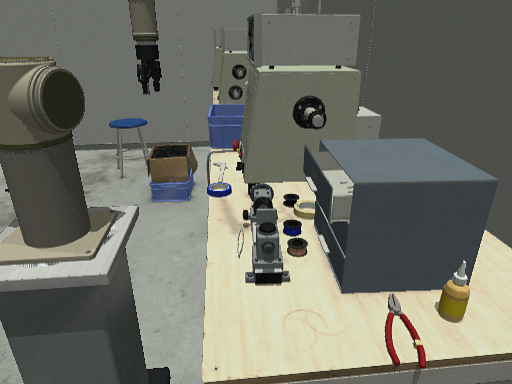

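The top view shows the winder from about (232,197) at the headstock to (338,205) at the tailstock, with the button near (326,200). The side view looks along the bed, with the button near (268,228). I'll enlarge both.

```bash
python3 - <<'E'
from h import *
a=cv2.imread('pics/top0.png')[165:235,220:350]; b=cv2.imread('pics/side0.png')[170:290,225:325]
a=cv2.resize(a,None,fx=6,fy=6,interpolation=2); b=cv2.resize(b,None,fx=5,fy=5,interpolation=2)
a=np.clip(a.astype(float)*1.5,0,255).astype('uint8')
cv2.imwrite('pics/ta.png',a);cv2.imwrite('pics/sb.png',b)
for uv in((326,200),(268,228)): 
    n='top' if uv[1]==200 else 'side'; print(n,ray(n,uv,.108))
E
```

```text
top [ 0.46809214 -0.18696988  0.108     ]
side [ 0.46737021 -0.2036679   0.108     ]
```

View pics/ta.png

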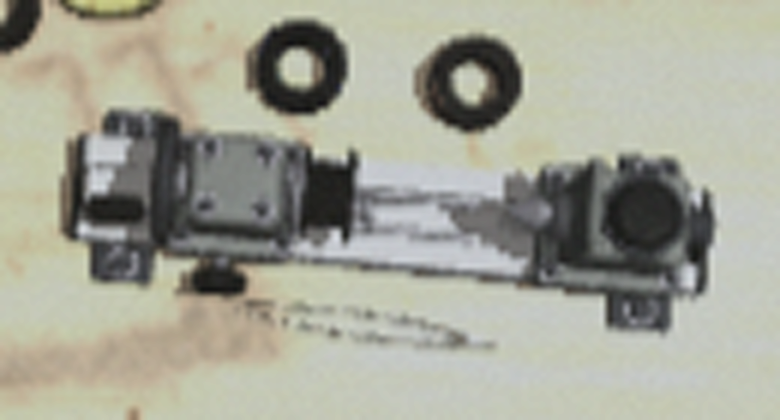

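View pics/sb.png

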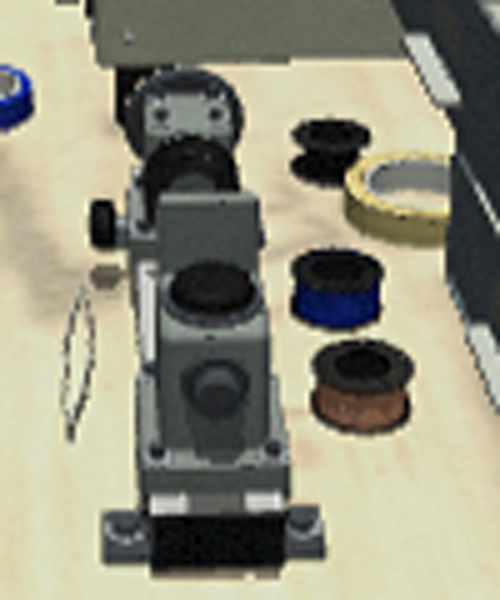

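The zoomed top view has the button centre at about (327.5,200) and the front bed edge running from (269,208) to (307.5,211). In the side view the button top is at about (267.4,227.4).

```bash
python3 - <<'E'
from h import *
t=lambda u,v:(220+u/6-.4,165+v/6-.4)
s=lambda u,v:(225+u/5-.4,170+v/5-.4)
B=t(645,210);S=s(212,287)
P=[]
for n in('top','side'):
    K,R,tv,_=cam(n);P.append(K@np.c_[R,tv])
X=cv2.triangulatePoints(P[0],P[1],np.array(B).reshape(2,1),np.array(S).reshape(2,1)).ravel();print('tri',X[:3]/X[3])
print(ray('top',B,.108),ray('side',S,.108))
a=ray('top',t(295,258),.03);b=ray('top',t(525,277),.03);print('bed edge',a,b,np.arctan2(*(a-b)[:2])*-1)
a=ray('top',t(120,262),.005);b=ray('top',t(638,312),.005);print('lugs bench',a,b,-np.arctan2(*(a-b)[:2]))
a=ray('side',s(178,202),.129);b=ray('side',s(258,202),.129)
print('lug top corners',ray('side',s(160,197),.129),ray('side',s(260,199),.129))
print('side bed front edge',ray('side',s(148,273),.03),ray('side',s(148,360),.03))
print('bobbin near face',ray('top',t(355,195),.075))
E
```

```text
tri [ 0.46855406 -0.19079489  0.10312037]
[ 0.46924874 -0.18992675  0.108     ] [ 0.46603033 -0.19971963  0.108     ]
bed edge [ 0.45202841 -0.03682804  0.03      ] [ 0.44567248 -0.14766286  0.03      ] -0.05728318008457171
lugs bench [0.45051045 0.04840909 0.005     ] [ 0.43231204 -0.20701045  0.005     ] -0.0711288908875522
lug top corners [ 0.45032838 -0.16487277  0.129     ] [ 0.48820176 -0.17078991  0.129     ]
side bed front edge [ 0.45727437 -0.04464957  0.03      ] [ 0.44960766 -0.12141106  0.03      ]
bobbin near face [ 0.47718288 -0.06236226  0.075     ]
```

The button is at about (0.469,-0.191), and the lug face at y≈-0.167 agrees with it. The bed's y axis is about 4.3° towards +x. I'll turn the tool so its x lies along the bed, shut the fingers and approach from above.

Call:
send_rows([
  {"slide": [-3,-3.5,0],"yaw": 1.4,"grip": 1},
  {"slide": [-6,-7,0],"yaw": 2.8,"grip": 1},
  {"slide": [-9,-10.5,0],"yaw": 4.2,"grip": 1},
  {"slide": [-12,-14,0],"yaw": 5.6,"grip": 1},
  {"slide": [-15,-17.5,0],"yaw": 7,"grip": 1},
  {"slide": [-18,-21,0],"yaw": 8.4,"grip": 1},
  {"slide": [-21,-24.5,0],"yaw": 9.8,"grip": 1},
  {"slide": [-24,-28,0],"yaw": 11.2,"grip": 1},
  {"slide": [-27,-31.5,0],"yaw": 12.6,"grip": 1},
  {"slide": [-31,-36.5,0],"yaw": 14,"grip": 1},
])

```text
time_s: 0.93
eef_pos: [0.3326, 0.2049, 0.2451]
ee_rot: [2.117, 2.321, 0.0]
ft_force: [1.3, 0.5, -0.4]
finger_gap: -0.003
grasp_force: 0.0
```

```bash
cat > w.py <<'E'
from h import *
import sys
# go: print tool-axis slide (cm) and yaw (units) from current pose to world target x y z, tool-x heading deg
o=env.get_obs();R=cv2.Rodrigues(np.array(o['ee_rot']))[0];p=np.array(o['eef_pos'])
x,y,z,h=map(float,sys.argv[1:5]);psi=np.degrees(np.arctan2(R[1,0],R[0,0]))
print('t',o['time_s'],'p',p.round(4),'psi',psi.round(2),'F',np.round(o['ft_force'],1),'gap',o['finger_gap'])
print('slide cm',(R.T@(np.array([x,y,z])-p)*100).round(2),'yaw',((psi-h)/5).round(2))
E
python3 w.py .469 -.186 .18 85.7
```

```text
t 0.9333 p [0.3326 0.2049 0.2451] psi 95.26 F [ 1.3  0.5 -0.4] gap -0.0030611629736595294
slide cm [-40.18  10.     6.51] yaw 1.91
```

Call:
send_rows([
  {"slide": [-3.5,0.8,0.2],"yaw": 0.3,"grip": 1},
  {"slide": [-7,1.6,0.6],"yaw": 0.6,"grip": 1},
  {"slide": [-10.5,2.4,1.2],"yaw": 0.9,"grip": 1},
  {"slide": [-14,3.2,2],"yaw": 1.2,"grip": 1},
  {"slide": [-17.5,4,3],"yaw": 1.5,"grip": 1},
  {"slide": [-21,4.8,4],"yaw": 1.9,"grip": 1},
  {"slide": [-24.5,5.6,4.8],"yaw": 1.9,"grip": 1},
  {"slide": [-28,6.4,5.5],"yaw": 1.9,"grip": 1},
  {"slide": [-31.5,7.2,6],"yaw": 1.9,"grip": 1},
  {"slide": [-34.5,7.6,6.5],"yaw": 1.9,"grip": 1},
])

```text
time_s: 1.77
eef_pos: [0.4417, -0.1315, 0.1795]
ee_rot: [-2.297, -2.143, 0.0]
ft_force: [1.0, 0.3, 0.6]
finger_gap: -0.003
grasp_force: 0.0
```

Call:
send_rows([
  {"slide": [0,0,0],"yaw": 0,"grip": 1},
  {"slide": [0,0,0],"yaw": 0,"grip": 1},
  {"slide": [0,0,0],"yaw": 0,"grip": 1},
  {"slide": [0,0,0],"yaw": 0,"grip": 1},
  {"slide": [0,0,0],"yaw": 0,"grip": 1},
  {"slide": [0,0,0],"yaw": 0,"grip": 1},
  {"slide": [0,0,0],"yaw": 0,"grip": 1},
  {"slide": [0,0,0],"yaw": 0,"grip": 1},
  {"slide": [0,0,0],"yaw": 0,"grip": 1},
  {"slide": [0,0,0],"yaw": 0,"grip": 1},
])

```text
time_s: 2.6
eef_pos: [0.4417, -0.1291, 0.1804]
ee_rot: [2.296, 2.144, 0.0]
ft_force: [0.0, 0.0, -1.0]
finger_gap: -0.002
grasp_force: 0.0
```

```bash
python3 w.py .469 -.186 .125 85.7; python3 - <<'E'
from h import *
for n,(x,y,w,h) in(('top',(220,140,130,100)),('side',(205,110,130,165))):
    c=snap(n,n+'1.png')['img'][:,:,::-1]
    k=[cv2.resize(c[y:y+h,x:x+w],None,fx=600/h if n=='side' else 6,fy=600/h if n=='side' else 6,interpolation=2)]
    cv2.imwrite('pics/%s1c.png'%n,k[0]); print(k[0].shape)
E
```

```text
t 2.6 p [ 0.4417 -0.1291  0.1804] psi 86.09 F [ 0.  0. -1.] gap -0.0018482174339145817
slide cm [-5.49  3.11  5.54] yaw 0.08
(600, 780, 3)
(600, 473, 3)
```

View pics/side1c.png

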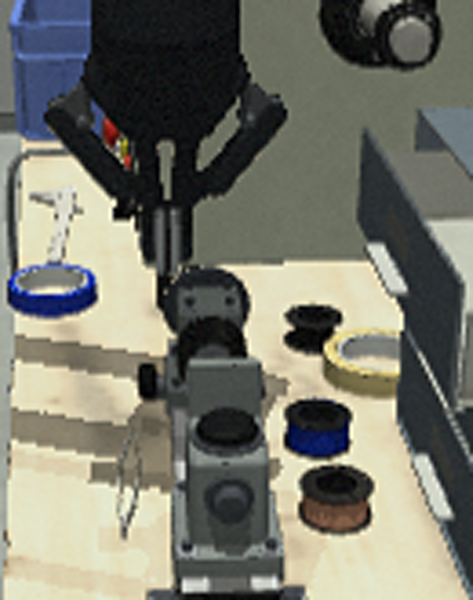

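View pics/top1c.png

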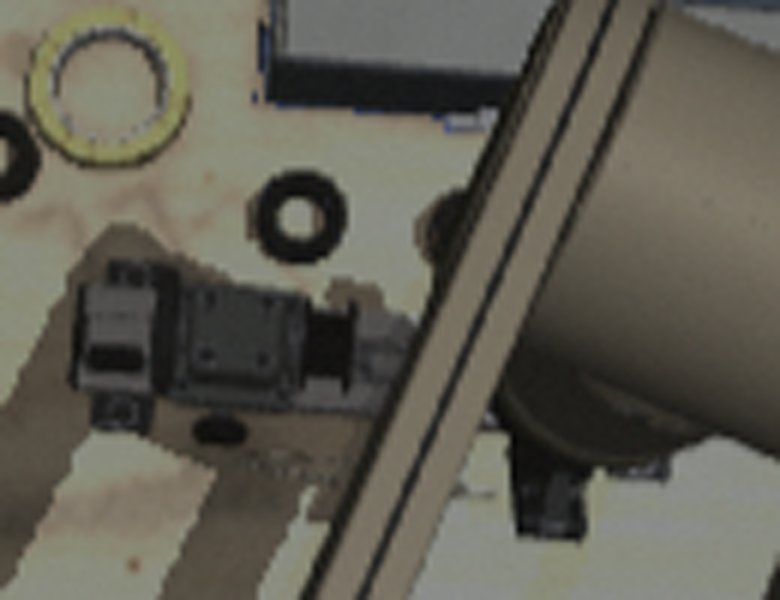

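The side view shows the shut fingers clear of and beyond the lug. The top view is blocked by the arm. I'll move over the button and come down to just above it.

Call:
send_rows([
  {"slide": [-1.5,0.9,0],"yaw": 0,"grip": 1},
  {"slide": [-3,1.7,0],"yaw": 0,"grip": 1},
  {"slide": [-4.5,2.4,0],"yaw": 0,"grip": 1},
  {"slide": [-5.7,3,0],"yaw": 0,"grip": 1},
  {"slide": [-5.7,3,0],"yaw": 0,"grip": 1},
  {"slide": [-5.7,3,1],"yaw": 0,"grip": 1},
  {"slide": [-5.7,3,2],"yaw": 0,"grip": 1},
  {"slide": [-5.7,3,3],"yaw": 0,"grip": 1},
  {"slide": [-5.7,3,4],"yaw": 0,"grip": 1},
  {"slide": [-5.7,3,4.3],"yaw": 0,"grip": 1},
])

```text
time_s: 3.53
eef_pos: [0.4661, -0.1869, 0.1343]
ee_rot: [-2.293, -2.142, 0.002]
ft_force: [0.2, 0.1, -0.3]
finger_gap: 0.004
grasp_force: 0.0
```

```bash
python3 w.py .469 -.188 .12 85.7; python3 - <<'E'
from h import *
c=snap('side','side2.png')['img'][:,:,::-1]
cv2.imwrite('pics/s2c.png',cv2.resize(c[170:270,225:325],None,fx=6,fy=6,interpolation=2))
p=np.array(env.get_obs()['eef_pos'])
print('tip proj in crop',(proj('side',p-[0,0,.014])-[225,170])*6)
E
```

```text
t 3.5333 p [ 0.4661 -0.1869  0.1343] psi 86.11 F [ 0.2  0.1 -0.3] gap 0.003776026617868105
slide cm [-0.1   0.3   1.43] yaw 0.08
tip proj in crop [[247.50707825 286.76256646]]
```

View pics/s2c.png

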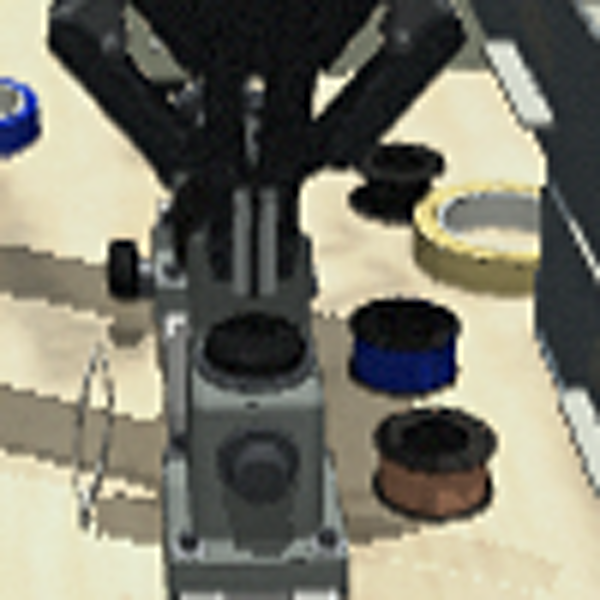

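The fingertips at (253,297) sit in front of the lug and centred on the button, whose top is at (254,343). Next I press down.

Call:
send_rows([
  {"slide": [0,0,0.3],"yaw": 0,"grip": 1},
  {"slide": [0,0.1,0.6],"yaw": 0,"grip": 1},
  {"slide": [0,0.1,0.8],"yaw": 0,"grip": 1},
  {"slide": [0,0.1,1.0],"yaw": 0,"grip": 1},
  {"slide": [0,0.1,1.2],"yaw": 0,"grip": 1},
  {"slide": [0,0.1,1.3],"yaw": 0,"grip": 1},
  {"slide": [0,0.1,1.4],"yaw": 0,"grip": 1},
  {"slide": [0,0.1,1.5],"yaw": 0,"grip": 1},
  {"slide": [0,0.1,1.5],"yaw": 0,"grip": 1},
  {"slide": [0,0.1,1.5],"yaw": 0,"grip": 1},
])

```text
time_s: 4.42
eef_pos: [0.4686, -0.1882, 0.1223]
ee_rot: [-2.296, -2.144, 0.0]
ft_force: [-0.1, 0.2, -0.3]
finger_gap: 0.002
grasp_force: 0.0
```

Call:
send_rows([
  {"slide": [0,0,0.1],"yaw": 0,"grip": 1},
  {"slide": [0,0,0.2],"yaw": 0,"grip": 1},
  {"slide": [0,0,0.3],"yaw": 0,"grip": 1},
  {"slide": [0,0,0.4],"yaw": 0,"grip": 1},
  {"slide": [0,0,0.5],"yaw": 0,"grip": 1},
  {"slide": [0,0,0.55],"yaw": 0,"grip": 1},
  {"slide": [0,0,0.6],"yaw": 0,"grip": 1},
  {"slide": [0,0,0.6],"yaw": 0,"grip": 1},
  {"slide": [0,0,0.6],"yaw": 0,"grip": 1},
  {"slide": [0,0,0.6],"yaw": 0,"grip": 1},
])

```text
time_s: 5.25
eef_pos: [0.4689, -0.1884, 0.1169]
ee_rot: [2.296, 2.144, 0.0]
ft_force: [-1.7, 0.8, 7.5]
finger_gap: -0.002
grasp_force: 3.2
```

Force 7.5 N puts the button about 6 mm down. I'll hold it there and start pushing forward.

Call:
send_rows([
  {"slide": [0.2,0,0.05],"yaw": 0,"grip": 1},
  {"slide": [0.4,0,0.05],"yaw": 0,"grip": 1},
  {"slide": [0.6,0,0.05],"yaw": 0,"grip": 1},
  {"slide": [0.8,0,0.05],"yaw": 0,"grip": 1},
  {"slide": [1.0,0,0.05],"yaw": 0,"grip": 1},
  {"slide": [1.2,0,0.05],"yaw": 0,"grip": 1},
  {"slide": [1.5,0,0.05],"yaw": 0,"grip": 1},
  {"slide": [1.8,0,0.05],"yaw": 0,"grip": 1},
  {"slide": [2.1,0,0.05],"yaw": 0,"grip": 1},
  {"slide": [2.4,0,0.05],"yaw": 0,"grip": 1},
])

```text
time_s: 6.08
eef_pos: [0.4706, -0.1647, 0.1164]
ee_rot: [2.295, 2.143, -0.0]
ft_force: [-2.4, -1.1, 7.2]
finger_gap: 0.002
grasp_force: 3.3
```

```bash
python3 w.py .469 -.188 .12 85.7; python3 - <<'E'
from h import *
c=snap('side','side3.png')['img'][:,:,::-1]
cv2.imwrite('pics/s3c.png',cv2.resize(c[170:270,225:325],None,fx=6,fy=6,interpolation=2))
E
```

```text
t 6.0833 p [ 0.4706 -0.1647  0.1164] psi 86.07 F [-2.4 -1.1  7.2] gap 0.001583043338538018
slide cm [-2.34  0.   -0.35] yaw 0.07
```

View pics/s3c.png

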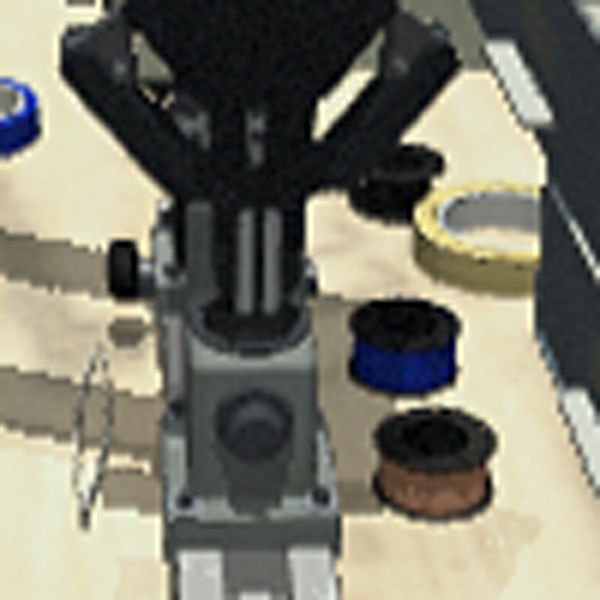

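The tailstock has moved: its foot is further up the bed and the fingers are on the pressed button. Continuing.

Call:
send_rows([
  {"slide": [0.3,0,0.02],"yaw": 0,"grip": 1},
  {"slide": [0.6,0,0.02],"yaw": 0,"grip": 1},
  {"slide": [0.9,0,0.02],"yaw": 0,"grip": 1},
  {"slide": [1.2,-0.05,0.02],"yaw": 0,"grip": 1},
  {"slide": [1.5,-0.05,0.02],"yaw": 0,"grip": 1},
  {"slide": [1.8,-0.05,0.02],"yaw": 0,"grip": 1},
  {"slide": [2.1,-0.05,0.02],"yaw": 0,"grip": 1},
  {"slide": [2.4,-0.05,0.02],"yaw": 0,"grip": 1},
  {"slide": [2.7,-0.05,0.02],"yaw": 0,"grip": 1},
  {"slide": [3.0,-0.05,0.02],"yaw": 0,"grip": 1},
])

```text
time_s: 6.97
eef_pos: [0.4725, -0.1348, 0.1164]
ee_rot: [2.295, 2.143, 0.0]
ft_force: [-2.3, -0.5, 7.2]
finger_gap: 0.001
grasp_force: 3.3
```

Call:
send_rows([
  {"slide": [0.2,0,0],"yaw": 0,"grip": 1},
  {"slide": [0.4,0,0],"yaw": 0,"grip": 1},
  {"slide": [0.6,0,0],"yaw": 0,"grip": 1},
  {"slide": [0.8,0,0],"yaw": 0,"grip": 1},
  {"slide": [1.0,0,0],"yaw": 0,"grip": 1},
  {"slide": [1.2,0,0],"yaw": 0,"grip": 1},
  {"slide": [1.4,0,0],"yaw": 0,"grip": 1},
  {"slide": [1.5,0,0],"yaw": 0,"grip": 1},
  {"slide": [1.5,0,0],"yaw": 0,"grip": 1},
  {"slide": [1.5,0,0],"yaw": 0,"grip": 1},
])

```text
time_s: 7.8
eef_pos: [0.4735, -0.1196, 0.1164]
ee_rot: [2.295, 2.143, 0.001]
ft_force: [-1.3, 0.7, 6.7]
finger_gap: -0.002
grasp_force: 3.3
```

Call:
send_rows([
  {"slide": [0.1,0,0],"yaw": 0,"grip": 1},
  {"slide": [0.2,0,0],"yaw": 0,"grip": 1},
  {"slide": [0.3,0,0],"yaw": 0,"grip": 1},
  {"slide": [0.4,0,0],"yaw": 0,"grip": 1},
  {"slide": [0.5,0,0],"yaw": 0,"grip": 1},
  {"slide": [0.6,0,0],"yaw": 0,"grip": 1},
  {"slide": [0.7,0,0],"yaw": 0,"grip": 1},
  {"slide": [0.8,0,0],"yaw": 0,"grip": 1},
  {"slide": [0.9,0,0],"yaw": 0,"grip": 1},
  {"slide": [1.0,0,0],"yaw": 0,"grip": 1},
])

```text
time_s: 8.63
eef_pos: [0.4741, -0.1098, 0.1164]
ee_rot: [2.295, 2.143, 0.0]
ft_force: [-1.2, -1.3, 6.2]
finger_gap: 0.001
grasp_force: 3.3
```

Call:
send_rows([
  {"slide": [0.1,0,0],"yaw": 0,"grip": 1},
  {"slide": [0.2,0,0],"yaw": 0,"grip": 1},
  {"slide": [0.3,0,0],"yaw": 0,"grip": 1},
  {"slide": [0.4,0,0],"yaw": 0,"grip": 1},
  {"slide": [0.5,0,0],"yaw": 0,"grip": 1},
  {"slide": [0.6,0,0],"yaw": 0,"grip": 1},
  {"slide": [0.7,0,0],"yaw": 0,"grip": 1},
  {"slide": [0.8,0,0],"yaw": 0,"grip": 1},
  {"slide": [0.9,0,0],"yaw": 0,"grip": 1},
  {"slide": [1.0,0,0],"yaw": 0,"grip": 1},
])

```text
time_s: 9.47
eef_pos: [0.4752, -0.1006, 0.1167]
ee_rot: [2.294, 2.141, 0.0]
ft_force: [-1.3, -10.2, 5.2]
finger_gap: -0.0
grasp_force: 6.3
```

At 10 N forward and a travel of about 78 mm, this matches the stop I estimated earlier. I'll check the picture.

```bash
python3 - <<'E'
from h import *
o=env.get_obs();print(o['eef_pos'],o['ft_force'])
c=snap('side','side4.png')['img'][:,:,::-1]; d=snap('top','top4.png')['img'][:,:,::-1]
a=cv2.resize(c[150:250,225:305],(400,500),interpolation=2);b=cv2.resize(d[165:235,220:290],(400,400),interpolation=2)
b=np.clip(b*1.7,0,255).astype('uint8');m=np.zeros((500,800,3),'uint8');m[:,:400]=a;m[:400,400:]=b
cv2.imwrite('pics/m4.png',m)
E
```

```text
[ 0.4752271  -0.10063813  0.11669717] [ -1.29949969 -10.15753728   5.24594695]
```

View pics/m4.png

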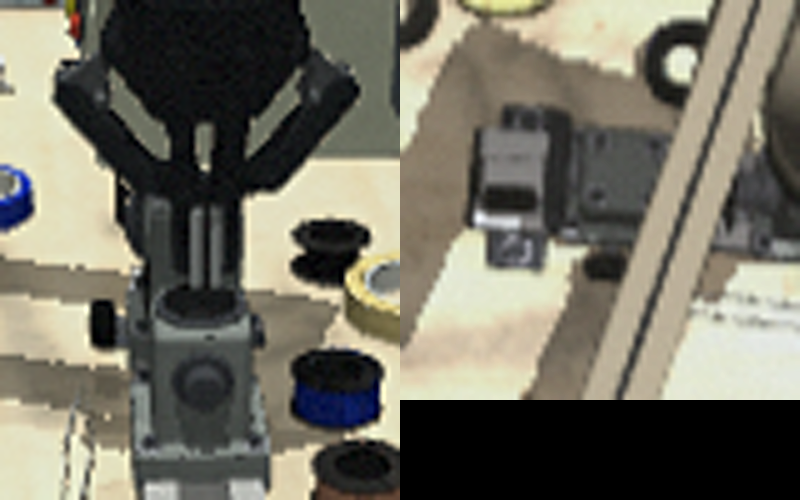

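The tailstock is right up to the headstock with the button down. I'll nudge it to confirm it's on the stop, ease the lean, then lift straight up.

Call:
send_rows([
  {"slide": [0.05,0,0.02],"yaw": 0,"grip": 1},
  {"slide": [0.1,0,0.04],"yaw": 0,"grip": 1},
  {"slide": [0.1,0,0.04],"yaw": 0,"grip": 1},
  {"slide": [0.1,0,0.04],"yaw": 0,"grip": 1},
  {"slide": [0.1,0,0.04],"yaw": 0,"grip": 1},
  {"slide": [0.1,0,0.04],"yaw": 0,"grip": 1},
  {"slide": [0.1,0,0.04],"yaw": 0,"grip": 1},
  {"slide": [0.1,0,0.04],"yaw": 0,"grip": 1},
  {"slide": [0.1,0,0.04],"yaw": 0,"grip": 1},
  {"slide": [0.1,0,0.04],"yaw": 0,"grip": 1},
])

```text
time_s: 10.4
eef_pos: [0.4753, -0.1006, 0.1167]
ee_rot: [2.293, 2.14, -0.002]
ft_force: [-3.3, -8.9, 8.7]
finger_gap: -0.004
grasp_force: 5.9
```

It didn't move, so the foot is on the stop. Releasing.

Call:
send_rows([
  {"slide": [-0.1,0,0],"yaw": 0,"grip": 1},
  {"slide": [-0.15,0,0],"yaw": 0,"grip": 1},
  {"slide": [-0.15,0,-0.2],"yaw": 0,"grip": 1},
  {"slide": [-0.15,0,-0.4],"yaw": 0,"grip": 1},
  {"slide": [-0.15,0,-0.6],"yaw": 0,"grip": 1},
  {"slide": [-0.15,0,-0.8],"yaw": 0,"grip": 1},
  {"slide": [-0.15,0,-1.0],"yaw": 0,"grip": 1},
  {"slide": [-0.15,0,-1.2],"yaw": 0,"grip": 1},
  {"slide": [-0.3,0,-1.4],"yaw": 0,"grip": 1},
  {"slide": [-0.7,0,-1.6],"yaw": 0,"grip": 1},
])

```text
time_s: 11.23
eef_pos: [0.4733, -0.1048, 0.1307]
ee_rot: [-2.295, -2.143, 0.0]
ft_force: [0.5, 0.2, 0.2]
finger_gap: 0.003
grasp_force: 0.0
```

Call:
send_rows([
  {"slide": [-0.3,0,-0.5],"yaw": 0,"grip": 1},
  {"slide": [-0.5,0,-1.5],"yaw": 0,"grip": 1},
  {"slide": [-0.5,0,-3],"yaw": 0,"grip": 1},
  {"slide": [-0.5,0,-5],"yaw": 0,"grip": 1},
  {"slide": [-0.5,0,-7],"yaw": 0,"grip": 1},
  {"slide": [-3,0,-9],"yaw": 0,"grip": 1},
  {"slide": [-6,-1,-11],"yaw": 0,"grip": 1},
  {"slide": [-9,-3,-12],"yaw": 0,"grip": 1},
  {"slide": [-12,-5,-12],"yaw": 0,"grip": 1},
  {"slide": [-15,-7,-12],"yaw": 0,"grip": 1},
])

```text
time_s: 12.07
eef_pos: [0.3934, -0.2517, 0.2536]
ee_rot: [2.293, 2.143, 0.001]
ft_force: [0.1, -0.5, -0.2]
finger_gap: -0.0
grasp_force: 0.0
```

```bash
python3 - <<'E'
from h import *
o=env.get_obs();print(o['time_s'],o['eef_pos'],o['ft_force'])
c=snap('side','side5.png')['img'][:,:,::-1]; d=snap('top','top5.png')['img'][:,:,::-1]
a=cv2.resize(c[150:250,225:305],(400,500),interpolation=2);b=cv2.resize(d[165:235,220:290],(400,400),interpolation=2)
b=np.clip(b*1.7,0,255).astype('uint8');m=np.zeros((500,800,3),'uint8');m[:,:400]=a;m[:400,400:]=b
cv2.imwrite('pics/m5.png',m)
E
```

```text
12.0667 [ 0.3933763  -0.25166579  0.25358057] [ 0.0786096  -0.51775121 -0.21972099]
```

View pics/m5.png

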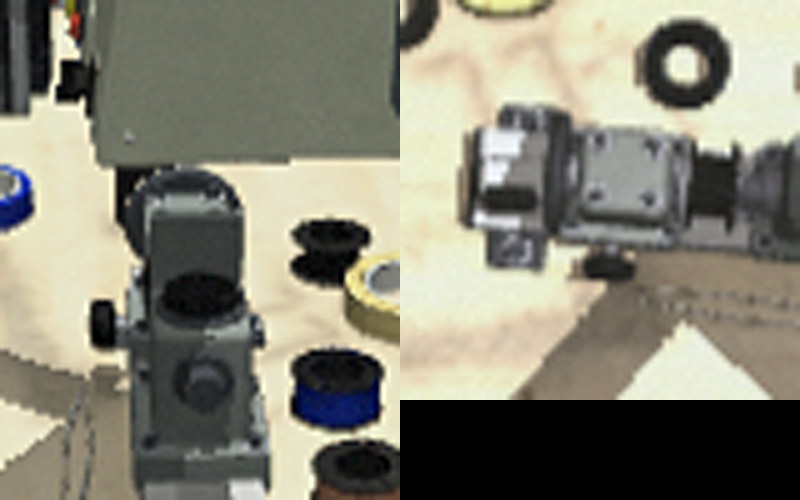

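The tailstock's cone is against the bobbin and the fingers are clear. To tell whether the button is fully up, I'll compare its projected height with the lug top and back knob.

```bash
python3 - <<'E'
from h import *
th=np.radians(85.9);yd=np.array([np.cos(th),np.sin(th),0])
for nm,b in(('parked',np.array([.468,-.191,0])),('home',np.array([.468,-.191,0])+.078*yd)):
    l=proj('side',b+.023*yd+[0,0,.129])[0]
    for d in(0,.003,.006):
        q=proj('side',b+[0,0,.108-d])[0]; k=proj('side',b-.026*yd+[0,0,.075])[0]
        print(nm,d,'lug->button rows',(q-l)[1].round(2),'button->z75 back',(k-q)[1].round(2))
# columns through button: intensity profile, both pictures
for f,u,v0 in(('side0.png',267,205),('side5.png',265,186)):
    g=cv2.imread('pics/'+f,0); print(f,v0,g[v0:v0+36,u-1:u+2].mean(1).astype(int))
E
```

```text
parked 0 lug->button rows 15.45 button->z75 back 22.47
parked 0.003 lug->button rows 16.85 button->z75 back 21.07
parked 0.006 lug->button rows 18.24 button->z75 back 19.67
home 0 lug->button rows 13.7 button->z75 back 20.04
home 0.003 lug->button rows 14.99 button->z75 back 18.74
home 0.006 lug->button rows 16.29 button->z75 back 17.45
side0.png 205 [ 27  41  44  82 141 100  65  69  72  70  71  70  69  71  70  71  65  35
  21  22  25  27  26  29  36  23  16  19  48  57  77 139  86  87  71  70]
side5.png 186 [ 38  40  62 126 146 151 107  75  55  56  58  59  59  59  57  58  58  56
  38  13  16  15  18  12  14  13  12  21  43  58 110  79  75  67  70  59]
```

The picture alone doesn't settle it. I'll feel for the button's height with a light 1–2 mm touch, which is too little to unlatch it.

Call:
send_rows([
  {"slide": [3,2,0],"yaw": 0,"grip": 1},
  {"slide": [6,4,0],"yaw": 0,"grip": 1},
  {"slide": [9,6,0],"yaw": 0,"grip": 1},
  {"slide": [12,7,0.5],"yaw": 0,"grip": 1},
  {"slide": [14.3,7,2],"yaw": 0,"grip": 1},
  {"slide": [14.3,7,4],"yaw": 0,"grip": 1},
  {"slide": [14.3,7,6],"yaw": 0,"grip": 1},
  {"slide": [14.3,7,8],"yaw": 0,"grip": 1},
  {"slide": [14.3,7,10],"yaw": 0,"grip": 1},
  {"slide": [14.3,7,10],"yaw": 0,"grip": 1},
])

```text
time_s: 13.0
eef_pos: [0.4711, -0.1108, 0.1475]
ee_rot: [-2.291, -2.141, 0.004]
ft_force: [-0.6, -0.7, -0.8]
finger_gap: 0.002
grasp_force: 0.0
```

Call:
send_rows([
  {"slide": [0,0,0.3],"yaw": 0,"grip": 1},
  {"slide": [0,0,0.6],"yaw": 0,"grip": 1},
  {"slide": [0,0,0.9],"yaw": 0,"grip": 1},
  {"slide": [0,0,1.2],"yaw": 0,"grip": 1},
  {"slide": [0,0,1.5],"yaw": 0,"grip": 1},
  {"slide": [0,0,1.8],"yaw": 0,"grip": 1},
  {"slide": [0,0,2.1],"yaw": 0,"grip": 1},
  {"slide": [0,0,2.1],"yaw": 0,"grip": 1},
  {"slide": [0,0,2.1],"yaw": 0,"grip": 1},
  {"slide": [0,0,2.1],"yaw": 0,"grip": 1},
])

```text
time_s: 13.83
eef_pos: [0.4734, -0.1124, 0.1302]
ee_rot: [-2.296, -2.144, -0.0]
ft_force: [0.2, -0.1, 0.4]
finger_gap: 0.001
grasp_force: 0.0
```

Call:
send_rows([
  {"slide": [0,0,0.2],"yaw": 0,"grip": 1},
  {"slide": [0,0,0.4],"yaw": 0,"grip": 1},
  {"slide": [0,0,0.6],"yaw": 0,"grip": 1},
  {"slide": [0,0,0.8],"yaw": 0,"grip": 1},
  {"slide": [0,0,0.9],"yaw": 0,"grip": 1},
  {"slide": [0,0,1.0],"yaw": 0,"grip": 1},
  {"slide": [0,0,1.0],"yaw": 0,"grip": 1},
  {"slide": [0,0,1.0],"yaw": 0,"grip": 1},
  {"slide": [0,0,1.0],"yaw": 0,"grip": 1},
  {"slide": [0,0,1.0],"yaw": 0,"grip": 1},
])

```text
time_s: 14.67
eef_pos: [0.4735, -0.1124, 0.1204]
ee_rot: [2.296, 2.144, 0.0]
ft_force: [-2.3, -0.3, 4.6]
finger_gap: 0.005
grasp_force: 2.2
```

Contact at full height with 4.6 N, the spring's force near the top of its stroke, so the button is up and the tailstock is latched. Lifting away.

Call:
send_rows([
  {"slide": [0,0,-0.3],"yaw": 0,"grip": 1},
  {"slide": [0,0,-0.8],"yaw": 0,"grip": 1},
  {"slide": [0,0,-2],"yaw": 0,"grip": 1},
  {"slide": [0,0,-4],"yaw": 0,"grip": 1},
  {"slide": [0,0,-6],"yaw": 0,"grip": 1},
  {"slide": [-2,0,-8],"yaw": 0,"grip": 1},
  {"slide": [-4,0,-10],"yaw": 0,"grip": 1},
  {"slide": [-4,0,-10],"yaw": 0,"grip": 1},
  {"slide": [-4,0,-10],"yaw": 0,"grip": 1},
  {"slide": [-4,0,-10],"yaw": 0,"grip": 1},
])

```text
time_s: 15.5
eef_pos: [0.4704, -0.1519, 0.22]
ee_rot: [-2.296, -2.143, -0.0]
ft_force: [-0.7, 0.2, -0.3]
finger_gap: 0.001
grasp_force: 0.0
```

```bash
python3 -c "
from h import *
o=env.get_obs();print(o['eef_pos'],o['ft_force']);print(env.finish_job())"
```

```text
[ 0.47041077 -0.15194012  0.22003358] [-0.74293157  0.20316474 -0.26871072]
the job is handed in; nothing more can be done
None
```

The tailstock is home against the stop screw, about 78 mm of travel by my estimate, and a light touch found the button fully up, so it should be latched; I handed the job in at 15.5 s with the arm clear, but no verdict came back.

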